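# Shift the tube mixer into third gear

## Task

Put the tube roller mixer into third gear: push its gear lever along the H-shaped gate, out of the left-hand slot to the cross channel, across to the right, then fully forward (away from the robot) into slot three, without letting it run back into slot four. Do it gently with shut fingers pushing from outside: do not take the lever between the fingers, and leave the sample cup, the beaker and the timer where they stand. Leave the lever in the slot and let go of everything.

Things in the scene. Friction and masses are not known exactly. Their poses are not given: they have to be found in the camera images.
- mixer: White tube roller mixer, fixed, 240 mm (its x, -74 to 166) by 180 (y). Origin on the worktop under the centre of its H gate; x points forward (away from the robot), y to the left. Front part (x -74 to 72): housing 72 mm high with a level aluminium gate plate (126 x 100 mm), top at z = 75 mm. Behind it three rubber rollers along y, tops 58 mm above the worktop
- gate (a point): Centre of the H gate, on top of its plate; axes as the mixer's. A cross channel along y (x -9.5 to 9.5 mm) joins two slots along x, 18 mm wide, centres at y = +20.5 and -20.5, x -33 to 33. Two 23 mm tongues between the slots block the stem (corner radius 6). Raised pips beyond each slot's end give its number: 1 forward left, 2 back left, 3 forward right, 4 back right
- knob (a point): Centre of the black ball knob (30 mm diameter) on the gear lever, 115 mm from the lever's pivot. 135 mm above the worktop with the lever upright, about 117 fully in a slot. Swings 48 mm either way in x, about 42 in y. Below it: an 18 mm collar, 27 mm long, then a bare 10 mm steel stem down into the gate
- stem (a point): point on the axis of the lever's stem, 30 mm below the knob's centre
- cross (a joint): Sideways swing of the lever about the mixer's x axis through the pivot (20 mm above the worktop under the gate's centre), rad: 0 upright, positive to the right (-y), stops at -0.40 and 0.40. In the left slot -0.40 to -0.33, in the right slot 0.33 to 0.40. Starts in the left slot. Stays where left (friction, about 2 N at the knob)
- fore (a joint): Fore-and-aft swing of the lever, rad: 0 in the cross channel, positive forward (+x), stops at -0.43 and 0.43 (fully in slots 2/4 and 1/3). Passes from side to side only within about 0.06 of 0. Starts anywhere along the left slot. Stays where left (about 2 N at the knob)
- cup: loose sample cup with a red lid to the right of the mixer, 49 mm diameter, 60 high; origin under its centre; leave alone
- glass_beaker: loose clear beaker to the left of the mixer, 62 mm diameter, 72 high; origin under its centre; leave alone
- timer: loose white lab timer to the left of the mixer's front, 58 x 64 x 21 mm; origin under its centre; leave alone

How it is judged:
By the outcome, as a careful person would: the job done as asked, in the order asked, and still so for the second after the job is handed in, with the robot touching nothing.
It also fails if it takes over 61 s, if anything falls off the work surface, if the arm or the gripper's body presses on something with over 40 N, if the wrist force passes 120 N, or if a joint passes its speed limit or range.

## Robot

A 6-joint arm with a two-finger parallel gripper is mounted at the origin on a cart in front of the work surface, level with it; the furniture and walls round the work are solid. World frame = base frame: x ahead of the robot, y to its left, z up, the work surface at z = 0. Lengths are in m, angles in rad, forces in N, time in s.
With the tool pointing down it reaches from about 0.35 to 0.875 m from the base axis. Payload 4.2 kg.
Tool frame: the origin (TCP) lies where the fingers leave the gripper's body, on its centre line; the fingertips stand 70 mm ahead of it and the grasp point (between the pads) lies 51 mm ahead of it; x points along the fingers, z is the direction in which the jaws open and shut, and the axes are right-handed (so a half turn about x gives the same grasp; the last joint's range is limited). The gripper opens to 87 mm and grips with 3 to 60 N. Pads are 19 mm wide; open, the fingers measure 117 mm over their backs; the gripper's body (75 mm by 190 mm) begins 51 mm behind the grasp point.
Start: joints at [-0.982, 0.385, 0.008, 0, -1.194, -0.259], TCP at [0.202, -0.591, 0.292] pointing down, gripper open.
Joint ranges: [-3.14, 3.14], [-1.21, 2.06], [-1.07, 1.41], [-3.16, 2.05], [-2.99, -0.16], [-3.1, 3.1]. Speed limits (rad/s): [2.79, 2.79, 3.14, 3.14, 3.14, 3.14].

## Interface

Orientations are given as a unit quaternion [w, x, y, z].
In Python, from bench import monitor, imaging, job_done gives the robot as it stands. The module is installed in compiled form; this text tells all that it offers.
- The arm moves only by the shell command python3 -m crank 'ROWS' [OPENING] [FORCE]. ROWS is JSON, one flat list of numbers, 6 for each row, row after row: the shift along the world's x, y, z scaled (see below), then the turn, a rotation vector about the world's x, y, z scaled (see below). A call has 1 to 12 rows; each row shifts and turns the pose as measured when the row begins; what a row does not reach is not made up. The controller multiplies each number of a shift by 0.02 m and each number of a turn by 4 degrees. A row lasts 1/10 s, in which the tool goes at most 50 mm and 8.59 degrees, less where a joint would pass 70% of its speed; a pose out of reach is approached as far as the arm can. A call with a number of a shift or a turn outside -1 to 1 is refused whole. A call with a gripper value outside its range is refused whole. OPENING is the gripper command: -1 is fully open, 1 is shut, values between are in proportion, set as the call begins (- or left out, the last holds). The fingers move at their own pace and stop on an object; FORCE is the grip in N (left out, the last holds). Time passes only in rows, so rows that do not move let the fingers close. It gives the time, the measured TCP pose, the force and the opening at its end, in the units of the state.
- monitor.get_obs(): the state, without advancing time (a new reading comes with each control period).
- imaging.get_image(name): name is "scene" or "top" or "wrist"; returns a dict with "image" (420x560x3 uint8, red, green, blue), "intrinsics" (3x3 intrinsics, pixels), "R" (3x3) and "t" (3): a world point X has camera coordinates R X + t; the wrist camera has in their place "hand_eye" (4x4, takes a point from camera to tool coordinates, whose origin is the TCP and whose axes are the tool frame's). Camera axes: x right, y down, z forward; pixel columns grow to the right and rows downward; lengths in m; the calibration is good to about 2 mm. A picture is of the moment at which its call begins: read the wrist's pose just before it. There is no depth.
- job_done(): hands the job in, once; it reports no verdict.
The state is a dict: "time": time; "q": joint angles; "qvel": joint speeds; "joint_efforts": joint torques, N m; "position": TCP position; "ee_rot": TCP orientation; "contact_force": force on the tool from outside, world axes, zero at the start; "ft_torque": the same for the moment, N m; "grip_width": finger opening in m.
Only numpy, scipy, OpenCV 4.12 (cv2) and the standard library are available. Lean on these libraries where they do the work, as an engineer would, in place of code of your own. Each camera call takes 0.05 s, during which the arm holds its last target.

## Working session

There is one attempt and no reset: what is moved stays moved. The work goes in short steps, Python scripts to look and compute and a shell command to move; the robot and the scene stay as the last step left them, time stands still between calls to the robot, and variables do not carry over. Pictures are saved under pics/ and viewed, and the job is handed in when it is done.

```bash
mkdir -p pics; python3 - <<'E'
from bench import monitor, imaging
import cv2,json
o=monitor.get_obs(); print(o)
for n in("scene","top"):
    d=imaging.get_image(n); cv2.imwrite(f"pics/{n}0.png",d["image"][:,:,::-1]); print(n,d["intrinsics"],d["R"],d["t"])
E
```

```text
{'time': 0.0, 'q': array([-9.82394352e-01,  3.85571761e-01,  6.65404450e-03, -5.31466773e-04,
       -1.19400396e+00, -2.58620370e-01]), 'qvel': array([ 2.04479841e-04,  1.88209573e-03, -9.23283911e-04,  7.40633417e-04,
        1.26617081e-03, -8.73213331e-05]), 'joint_efforts': array([ 8.95947742e-04, -3.90662384e+01,  1.87404191e+01,  4.21966463e+00,
        1.10529285e-02, -1.94729332e-04]), 'position': array([ 0.20229855, -0.59088565,  0.29115649]), 'ee_rot': array([ 0.41163136, -0.57460887,  0.41077262,  0.57589072]), 'contact_force': array([-0.14478526,  0.26333244,  0.17686751]), 'ft_torque': array([-0.01603384,  0.00357188, -0.04842448]), 'grip_width': 0.08735644907651659}
scene [[494.43788328   0.         279.65341709]
 [  0.         494.43788328 209.75940388]
 [  0.           0.           1.        ]] [[-0.84241362 -0.53839558  0.02166781]
 [-0.27096932  0.38853515 -0.88069068]
 [ 0.46574126 -0.74777713 -0.47319598]] [0.48614672 0.19428075 0.80568487]
top [[496.0234414    0.         279.24474995]
 [  0.         496.0234414  212.01373184]
 [  0.           0.           1.        ]] [[-1.10055453e-02 -9.99939107e-01 -8.12561562e-04]
 [-9.89817965e-01  1.10094696e-02 -1.41912609e-01]
 [ 1.41912913e-01 -7.57537609e-04 -9.89878857e-01]] [0.08204395 0.54088605 0.88914167]
```

View pics/scene0.png

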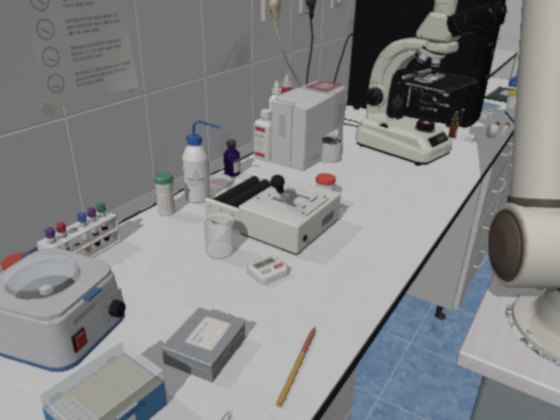

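View pics/top0.png

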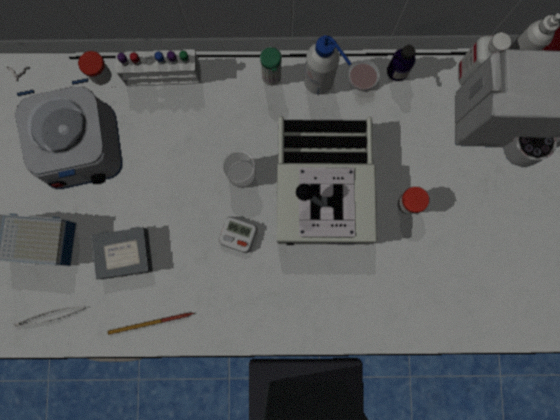

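```bash
python3 - <<'E'
import cv2
a=cv2.imread("pics/top0.png"); c=a[110:310,140:360]; cv2.imwrite("pics/topc.png",cv2.resize(c,None,fx=3.6,fy=3,interpolation=cv2.INTER_CUBIC) if 0 else cv2.resize(c,None,fx=3,fy=3,interpolation=cv2.INTER_CUBIC))
E
```

```text
(no output)
```

View pics/topc.png

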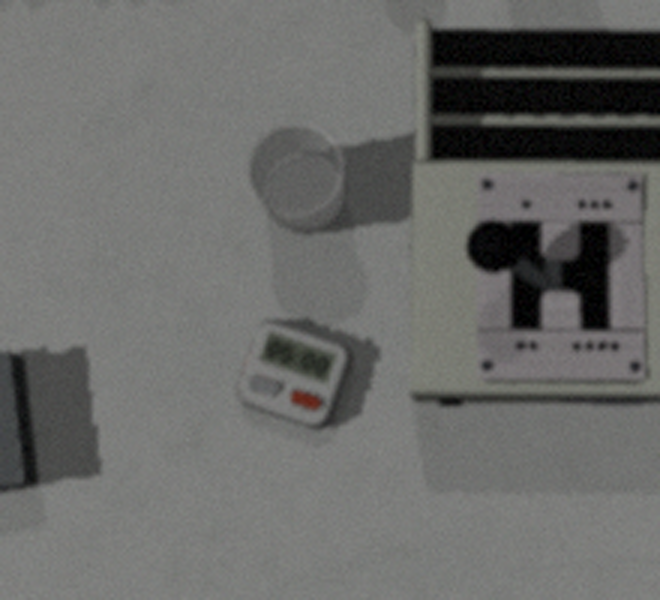

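The top view shows the knob at about (304,192), left and somewhat forward of the gate. The plate screws are near (303,172), (351,172), (303,232) and (351,232). I'll enlarge the gate for a better reading.

```bash
python3 - <<'E'
import cv2
a=cv2.imread("pics/top0.png"); c=a[160:250,270:385]; cv2.imwrite("pics/topd.png",cv2.resize(cv2.convertScaleAbs(c,alpha=1.5),None,fx=6,fy=6,interpolation=cv2.INTER_CUBIC))
a=cv2.imread("pics/scene0.png"); c=a[160:260,200:350]; cv2.imwrite("pics/scened.png",cv2.resize(c,None,fx=5,fy=5,interpolation=cv2.INTER_CUBIC))
E
```

```text
(no output)
```

View pics/topd.png

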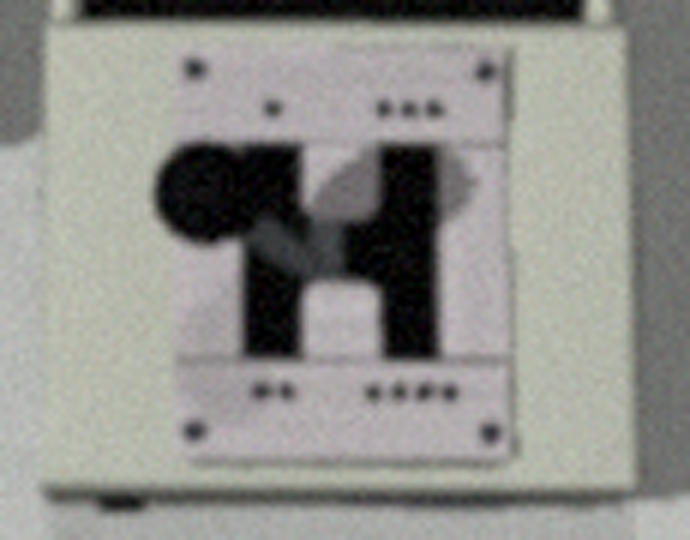

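View pics/scened.png

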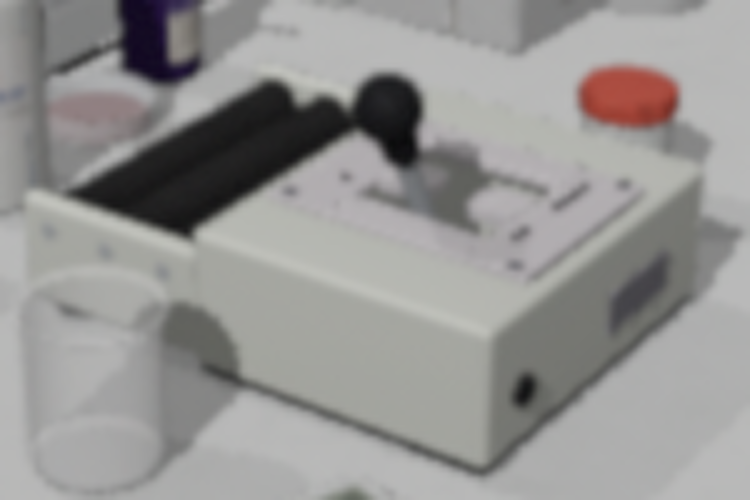

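```bash
cat > h.py <<'E'
from bench import monitor, imaging
import numpy as np, cv2
C={}
def cam(n):
    if n not in C: C[n]=np.load(f"{n}.npz")
    d=C[n]; return d["K"],d["R"],d["t"]
def plane(n,px,z):
    K,R,t=cam(n); d=R.T@np.linalg.solve(K,[px[0],px[1],1]); c=-R.T@t
    return c+d*(z-c[2])/d[2]
def proj(n,X):
    K,R,t=cam(n); p=K@(R@np.array(X)+t); return p[:2]/p[2]
def tri(px):
    A=[];b=[]
    for n,(u,v) in px.items():
        K,R,t=cam(n); P=K@np.c_[R,t]
        for s,r in((u,0),(v,1)):
            e=s*P[2]-P[r]; A.append(e[:3]); b.append(-e[3])
    return np.linalg.lstsq(np.array(A),np.array(b),rcond=None)[0]
# mixer pose
E
python3 - <<'E'
from bench import imaging; import numpy as np
for n in("scene","top"):
    d=imaging.get_image(n); np.savez(n+".npz",K=d["intrinsics"],R=d["R"],t=d["t"])
from h import *
f=lambda x,y:plane("top",(270+x/6,160+y/6),.075)
P=[f(*p) for p in[(244,145),(438,145),(438,357),(244,357)]]
for p in P: print(p)
c=sum(P)/4; print("gate",c)
S=[f(*p) for p in[(195,68),(486,71),(490,433),(194,431)]]; 
for p in S: print(p)
print("screw c",sum(S)/4)
fw=(S[0]+S[1]-S[2]-S[3]); yaw=np.arctan2(fw[1],fw[0]); print("yaw",yaw)
fr=(S[1]+S[2]-S[0]-S[3]); print("yaw by y",np.arctan2(-fr[1],-fr[0])-np.pi/2)
fw=P[0]+P[1]-P[2]-P[3]; print(np.arctan2(fw[1],fw[0]))
k=tri({"top":(304.2,192),"scene":(277.6,181.6)}); print("knob",k, proj("top",k),proj("scene",k))
print([plane("top",(304.2,192),z) for z in(.117,.127)])
# cup, beaker, timer
print("cup",plane("top",(415,200),.06),"beaker",plane("top",(240,168),.072),"timer",plane("top",(238,234),.021))
for n in ("scene",): print(proj(n,c), proj(n,k))
E
```

```text
[0.58684669 0.01862876 0.075     ]
[ 0.58619285 -0.03990853  0.075     ]
[ 0.52171935 -0.03802264  0.075     ]
[0.52236308 0.01991828 0.075     ]
gate [ 0.55428049 -0.00984603  0.075     ]
[0.61076364 0.03299548 0.075     ]
[ 0.60884875 -0.05511068  0.075     ]
[ 0.49875338 -0.05282888  0.075     ]
[0.500328   0.03524353 0.075     ]
screw c [ 0.55467344 -0.00992514  0.075     ]
yaw -0.020537742258526424
yaw by y -0.01980401270414034
-0.024618763072570167
knob [0.56351102 0.03337187 0.12550856] [304.1210769  191.85738339] [277.73836369 181.62395103]
[array([0.56483009, 0.03279662, 0.117     ]), array([0.562988  , 0.03331999, 0.127     ])]
cup [ 0.55816861 -0.17296491  0.06      ] beaker [0.61894332 0.14683213 0.072     ] timer [0.50308149 0.15463068 0.021     ]
[292.13213783 197.44769619] [277.73836369 181.62395103]
```

```bash
python3 - <<'E'
from h import *
from scipy.spatial.transform import Rotation as Ro
o=monitor.get_obs(); R=Ro.from_quat(o["ee_rot"],scalar_first=True); M=R.as_matrix(); print(M.round(3)); print(o["position"],o["time"])
# want tool x=-z, jaws along +-mixer y
for s in(1,-1):
    a=-0.021; z=s*np.array([-np.sin(a),np.cos(a),0]); x=np.array([0,0,-1.]); y=np.cross(z,x)
    D=Ro.from_matrix(np.c_[x,y,z])*R.inv(); print(s,np.degrees(D.as_rotvec()), "units",np.degrees(D.as_rotvec())/4)
d=imaging.get_image("wrist"); print(d["hand_eye"]); cv2.imwrite("pics/w0.png",d["image"][:,:,::-1])
E
```

```text
[[-0.001 -0.946 -0.324]
 [ 0.001 -0.324  0.946]
 [-1.     0.     0.001]]
[ 0.20233417 -0.59108841  0.29156607] 0.2
1 [-7.35584273e-02 -1.86707306e-02 -2.00920852e+01] units [-1.83896068e-02 -4.66768264e-03 -5.02302129e+00]
-1 [ 2.63245714e-02 -1.03712817e-01  1.59907881e+02] units [ 6.58114284e-03 -2.59282043e-02  3.99769701e+01]
[[-1.09867573e-04 -2.94343287e-01  9.55699753e-01 -9.26345359e-02]
 [ 7.23685934e-04 -9.55699532e-01 -2.94343135e-01  8.17835158e-02]
 [ 9.99999732e-01  6.59287702e-04  3.18012484e-04 -6.45869314e-05]
 [ 0.00000000e+00  0.00000000e+00  0.00000000e+00  1.00000000e+00]]
```

View pics/w0.png

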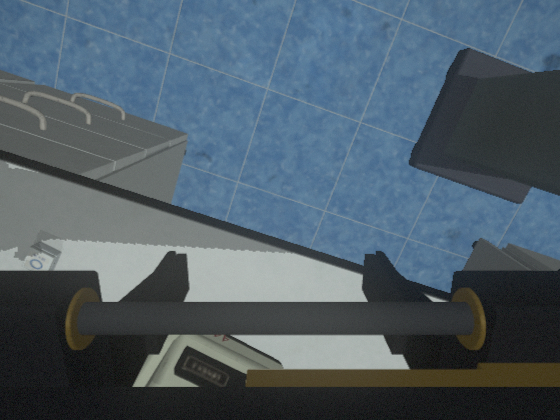

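The wrist view shows only open floor and worktop under the gripper, with the two tapered fingers around (175,290) and (375,290). I'll shut the fingers and travel to a point forward of the knob.

```bash
python3 -m crank '[0.62,0.98,0,0,0,-0.42, 0.62,0.98,0,0,0,-0.42, 0.62,0.98,0,0,0,-0.42, 0.62,0.98,0,0,0,-0.42, 0.62,0.98,0,0,0,-0.42, 0.62,0.98,0,0,0,-0.42, 0.62,0.98,0,0,0,-0.42, 0.62,0.98,0,0,0,-0.42, 0.62,0.98,0,0,0,-0.42, 0.62,0.98,0,0,0,-0.42, 0.62,0.98,0,0,0,-0.42, 0.62,0.98,0,0,0,-0.42]' 1 20
```

```text
time: 1.45
position: [0.3536, -0.3479, 0.2895]
ee_rot: [0.511, -0.488, 0.51, 0.49]
contact_force: [0.5, 0.3, 0.3]
grip_width: 0.0029
```

```bash
python3 -m crank '[0.65,1,0,0,0,0, 0.65,1,0,0,0,0, 0.65,1,0,0,0,0, 0.65,1,0,0,0,0, 0.65,1,0,0,0,0, 0.65,1,0,0,0,0, 0.65,1,0,0,0,0, 0.65,1,0,0,0,0, 0.65,1,0,0,0,0, 0.65,1,0,0,0,0, 0.65,1,0,0,0,0, 0.65,1,0,0,0,0]'
python3 -m crank '[0.65,0.95,0,0,0,0, 0.65,0.95,0,0,0,0, 0.65,0.95,0,0,0,0, 0.65,0.95,0,0,0,0, 0.65,0.95,0,0,0,0, 0.65,0.95,0,0,0,0, 0.6,0.5,0,0,0,0, 0,0,0,0,0,0, 0,0,0,0,0,0]'
python3 - <<'E'
from h import *
from scipy.spatial.transform import Rotation as Ro
o=monitor.get_obs(); M=Ro.from_quat(o["ee_rot"],scalar_first=True).as_matrix(); print(o["position"],o["contact_force"],o["grip_width"]);print(M.round(3))
a=-0.021; z=np.array([-np.sin(a),np.cos(a),0]); x=np.array([0,0,-1.]); y=np.cross(z,x)
print(np.degrees((Ro.from_matrix(np.c_[x,y,z])*Ro.from_matrix(M).inv()).as_rotvec())/4)
for n in("scene","top"):
    d=imaging.get_image(n); cv2.imwrite(f"pics/{n}1.png",d["image"][:,:,::-1])
E
```

```text
time: 2.65
position: [0.514, -0.0965, 0.2901]
ee_rot: [0.512, -0.488, 0.509, 0.49]
contact_force: [0.5, -0.0, -0.1]
grip_width: 0.0006
time: 3.55
position: [0.6075, 0.0359, 0.2886]
ee_rot: [0.511, -0.489, 0.509, 0.491]
contact_force: [-0.5, -0.4, -0.1]
grip_width: 0.0005
[0.60749551 0.03586028 0.28857556] [-0.52687567 -0.4039142  -0.14141444] 0.0004999009700614455
[[-0.001 -0.999  0.039]
 [ 0.004  0.039  0.999]
 [-1.     0.001  0.004]]
[-0.0642708  -0.01602469  0.26305492]
```

View pics/scene1.png

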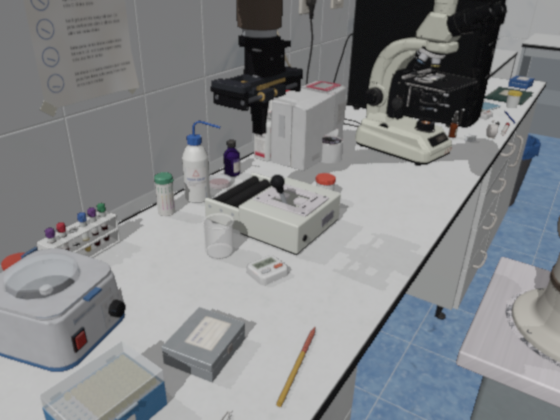

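The fingers are over the spot just forward of the knob, with clear room below. I'll go down to a tip height of about 0.10.

```bash
python3 -m crank '[0,0,-1,0,0,0.26, 0,0,-1,0,0,0, 0,0,-1,0,0,0, 0,0,-1,0,0,0, 0,0,-1,0,0,0, 0,0,-0.7,0,0,0, 0,0,0,0,0,0]'
python3 - <<'E'
from h import *
for n in("scene","top"):
    d=imaging.get_image(n); a=d["image"][:,:,::-1]; c=a[120:260,190:350] if n=="scene" else a[140:270,240:400]; cv2.imwrite(f"pics/{n}2.png",cv2.resize(c,None,fx=4,fy=4,interpolation=cv2.INTER_CUBIC))
E
```

```text
time: 4.35
position: [0.6039, 0.0301, 0.1746]
ee_rot: [0.509, -0.493, 0.504, 0.494]
contact_force: [0.6, 0.0, -0.8]
grip_width: 0.0007
```

View pics/scene2.png

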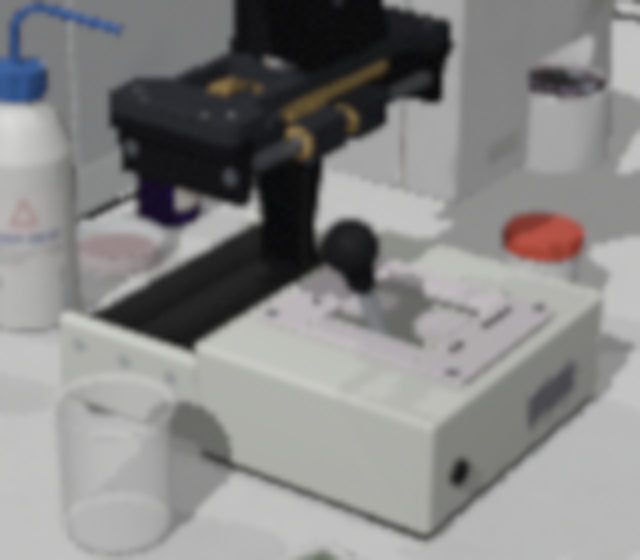

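The fingers stand just forward of the knob. I'll ease it back into line with the cross channel.

```bash
python3 -m crank '[-0.3,0.05,0,0,0,0, -0.3,0.05,-0.1,0,0,0, -0.3,0,0,0,0,0, 0,0,0,0,0,0]'
python3 -m crank '[-0.2,0,0,0,0,0, -0.1,0,0,0,0,0]'
python3 - <<'E'
from h import *
print(monitor.get_obs()["position"])
for n in("scene","top"):
    d=imaging.get_image(n); a=d["image"][:,:,::-1]; c=a[120:260,190:350] if n=="scene" else a[140:270,240:400]; cv2.imwrite(f"pics/{n}3.png",cv2.resize(c,None,fx=4,fy=4,interpolation=cv2.INTER_CUBIC))
E
```

```text
time: 4.85
position: [0.5871, 0.0327, 0.1786]
ee_rot: [0.512, -0.495, 0.501, 0.492]
contact_force: [0.7, 0.9, -0.5]
grip_width: 0.0003
time: 5.05
position: [0.5817, 0.0331, 0.1796]
ee_rot: [0.513, -0.496, 0.499, 0.491]
contact_force: [1.5, 0.2, -1.4]
grip_width: 0.0008
[0.58170264 0.03306638 0.17959971]
```

View pics/scene3.png

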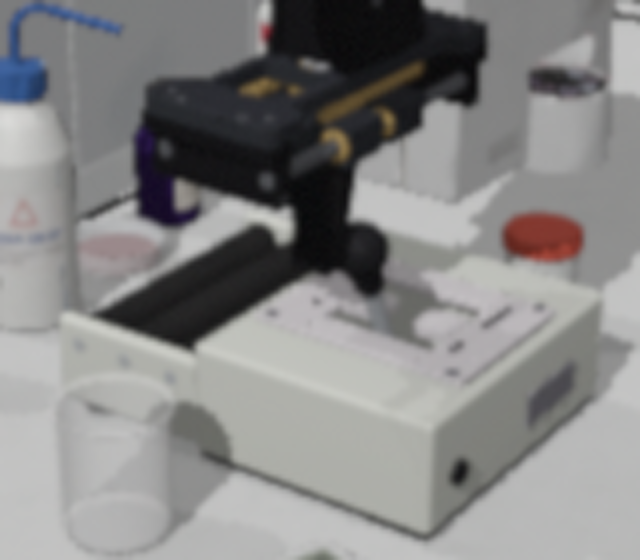

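View pics/top3.png

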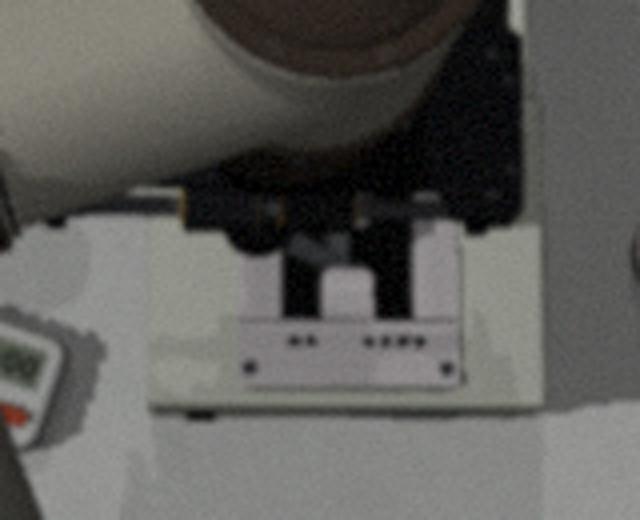

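```bash
python3 - <<'E'
from h import *
for x in(.5635,.5575,.5545,.5515): 
    X=[x,.0335,.126]; print(x,(proj("top",X)-[240,140])*4,(proj("scene",X)-[190,120])*4)
E
```

```text
0.5635 [256.2401046  207.24800035] [350.852213   245.69338925]
0.5575 [256.49562654 221.13588832] [361.02372567 248.64927439]
0.5545 [256.62358106 228.09035194] [366.1312512  250.13354319]
0.5515 [256.75166487 235.05184283] [371.25337249 251.62205357]
```

The lever has come back about 6 mm. The knob's near edge is at about (258,255) in the crop, so 2 mm remain.

```bash
python3 -m crank '[-0.14,0,-0.1,0,0,0, 0,0,0,0,0,0]'
python3 - <<'E'
from h import *
from scipy.spatial.transform import Rotation as Ro
def st():
    o=monitor.get_obs(); M=Ro.from_quat(o["ee_rot"],scalar_first=True)
    a=-0.021; z=np.array([-np.sin(a),np.cos(a),0]); x=np.array([0,0,-1.]); y=np.cross(z,x)
    tip=o["position"]+.07*M.as_matrix()[:,0]
    print(o["time"],o["position"].round(4),"tip",tip.round(4),"F",o["contact_force"].round(1),"turn units",(np.degrees((Ro.from_matrix(np.c_[x,y,z])*M.inv()).as_rotvec())/4).round(2))
open("h.py","a").write('''
from scipy.spatial.transform import Rotation as Ro
def st():
    o=monitor.get_obs(); M=Ro.from_quat(o["ee_rot"],scalar_first=True)
    a=-0.021; z=np.array([-np.sin(a),np.cos(a),0]); x=np.array([0,0,-1.]); y=np.cross(z,x)
    tip=o["position"]+.07*M.as_matrix()[:,0]
    print(round(o["time"],2),o["position"].round(4),"tip",tip.round(4),"F",o["contact_force"].round(1),"turn units",(np.degrees((Ro.from_matrix(np.c_[x,y,z])*M.inv()).as_rotvec())/4).round(2))
def shots(k):
    for n in("scene","top"):
        d=imaging.get_image(n); a=d["image"][:,:,::-1]; c=a[120:260,190:350] if n=="scene" else a[140:270,240:400]; cv2.imwrite(f"pics/{n}{k}.png",cv2.resize(c,None,fx=4,fy=4,interpolation=cv2.INTER_CUBIC))
''')
st()
E
```

```text
time: 5.35
position: [0.5797, 0.0333, 0.1781]
ee_rot: [0.514, -0.497, 0.499, 0.491]
contact_force: [1.0, 0.6, -0.8]
grip_width: 0.0006
5.35 [0.5797 0.0333 0.1781] tip [0.5811 0.034  0.1081] F [ 1.   0.6 -0.8] turn units [-0.13  0.3   0.06]
```

```bash
python3 -m crank '[0.6,0,0,-0.1,0.3,0.06, 0.5,0,-0.1,0,0,0, 0,1,0,0,0,0, 0,1,0,0,0,0, 0,0.5,0,0,0,0, 0,0,0,0,0,0]'
python3 - <<'E'
from h import *
st(); shots(4)
E
```

```text
time: 5.95
position: [0.6001, 0.0831, 0.1728]
ee_rot: [0.503, -0.491, 0.509, 0.496]
contact_force: [-0.3, 0.4, 0.5]
grip_width: 0.0006
5.95 [0.6001 0.0831 0.1728] tip [0.5993 0.0831 0.1028] F [-0.3  0.4  0.5] turn units [ 0.   -0.15  0.05]
```

View pics/top4.png

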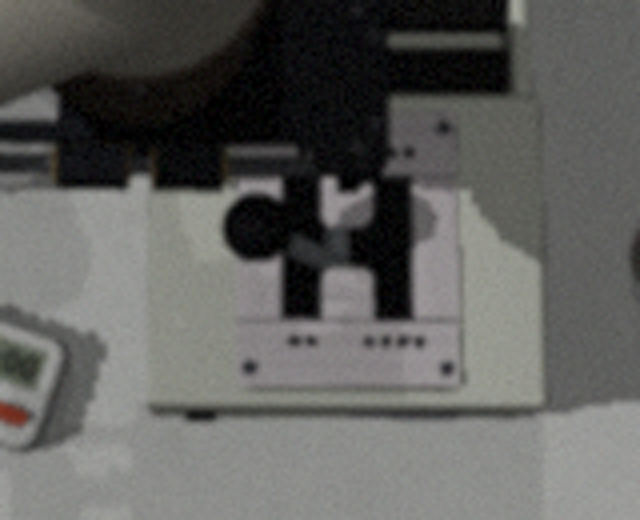

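View pics/scene4.png

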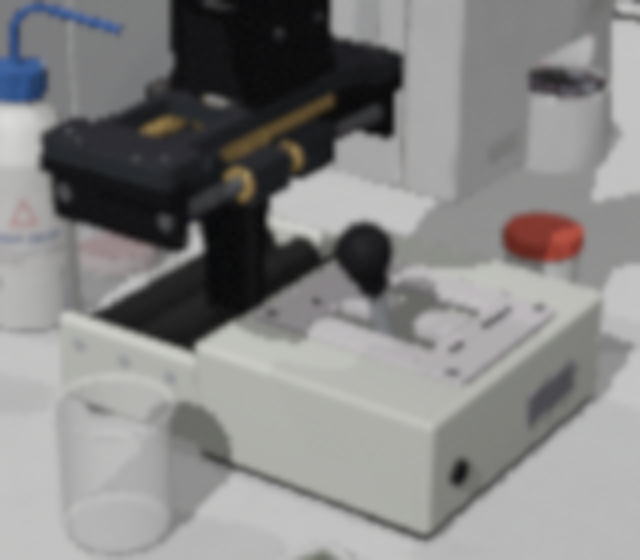

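The top crop puts the knob at (257,226), in line with the cross channel (tongue ends at rows 225 and 267). Next I'll go to its left side and push right.

```bash
python3 -m crank '[-0.75,0,0,0,-0.15,0, -0.75,0,0,0,0,0, -0.75,0,0,0,0,0, 0,0,0,0,0,0]'
python3 - <<'E'
from h import *
st()
E
```

```text
time: 6.45
position: [0.5532, 0.0789, 0.1724]
ee_rot: [0.507, -0.493, 0.508, 0.493]
contact_force: [0.3, 0.2, 0.3]
grip_width: 0.0004
6.45 [0.5532 0.0789 0.1724] tip [0.5531 0.0788 0.1024] F [0.3 0.2 0.3] turn units [ 0.01 -0.01  0.11]
```

```bash
python3 -m crank '[0.1,-0.4,0,0,0,0.1, 0,-0.4,0,0,0,0, 0,-0.4,0,0,0,0, 0,-0.4,0,0,0,0, 0,-0.4,0,0,0,0]'
python3 - <<'E'
from h import *
st(); shots(5)
E
```

```text
time: 6.95
position: [0.5595, 0.0368, 0.1752]
ee_rot: [0.508, -0.496, 0.503, 0.493]
contact_force: [-1.3, 3.3, 4.0]
grip_width: 0.0004
6.95 [0.5595 0.0368 0.1752] tip [0.5601 0.0369 0.1052] F [-1.3  3.3  4. ] turn units [-0.03  0.11 -0.  ]
```

View pics/top5.png

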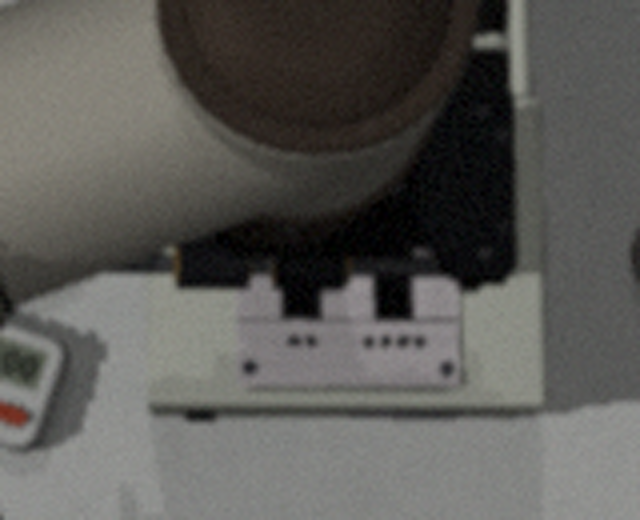

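View pics/scene5.png

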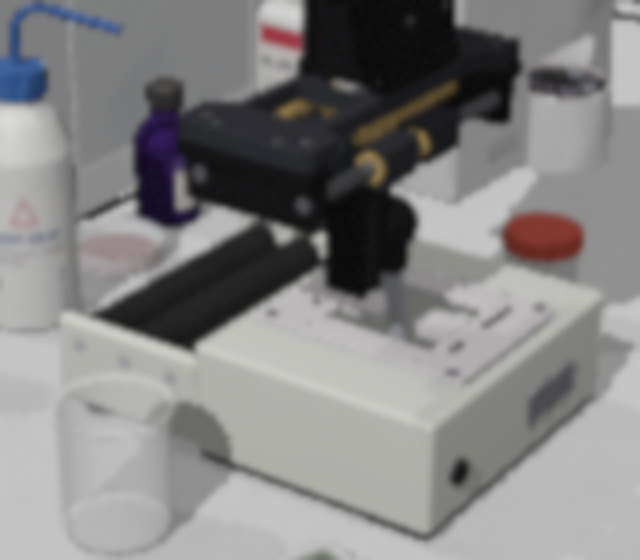

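```bash
python3 -m crank '[-0.1,-0.4,0,0,0.1,0, -0.07,-0.4,0,0,0,0, -0.05,-0.4,-0.05,0,0,0]'
python3 - <<'E'
from h import *
st(); shots(6)
E
```

```text
time: 7.35
position: [0.5553, 0.011, 0.1737]
ee_rot: [0.506, -0.495, 0.505, 0.495]
contact_force: [0.9, 1.6, 2.9]
grip_width: 0.0
7.35 [0.5553 0.011  0.1737] tip [0.5554 0.0111 0.1037] F [0.9 1.6 2.9] turn units [-0.02  0.01 -0.  ]
```

View pics/scene6.png

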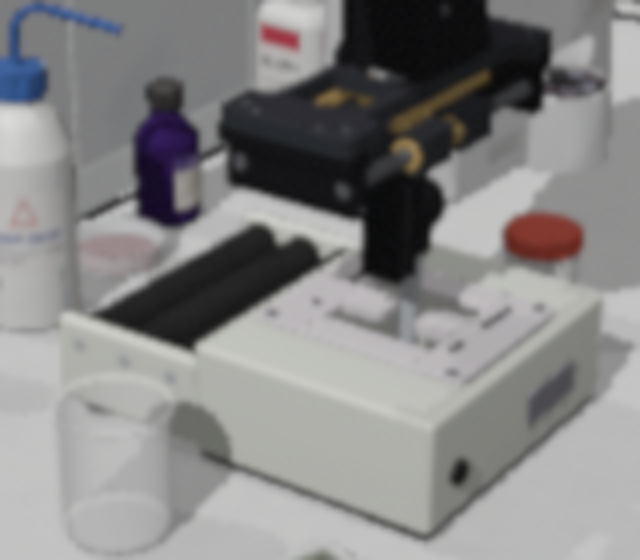

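The stem at (405,320) is passing between the tongues with low force. I'll continue to the right.

```bash
python3 -m crank '[-0.05,-0.4,-0.05,0,0,0, -0.03,-0.4,0,0,0,0, -0.03,-0.3,0,0,0,0]'
python3 - <<'E'
from h import *
st(); shots(7)
E
```

```text
time: 7.75
position: [0.5517, -0.013, 0.1711]
ee_rot: [0.505, -0.494, 0.506, 0.495]
contact_force: [0.9, 1.5, -0.1]
grip_width: 0.0005
7.75 [ 0.5517 -0.013   0.1711] tip [ 0.5516 -0.0129  0.1011] F [ 0.9  1.5 -0.1] turn units [-0.01 -0.04  0.01]
```

View pics/scene7.png

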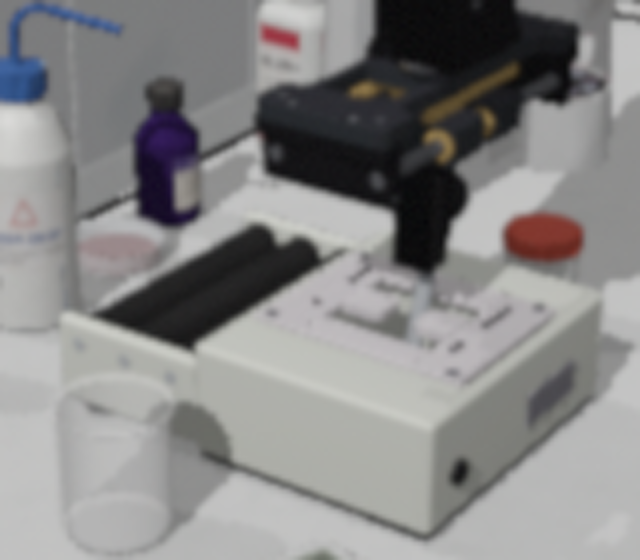

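View pics/top7.png

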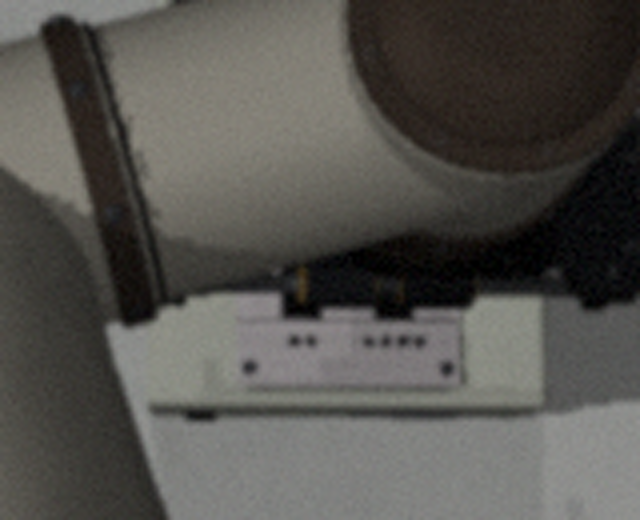

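```bash
python3 -m crank '[0.03,-0.2,0,0,0,0, 0.03,-0.15,0,0,0,0]'; python3 -m crank '[0.03,-0.1,0,0,0,0]'
python3 - <<'E'
from h import *
st(); shots(8)
E
```

```text
time: 8.05
position: [0.5515, -0.0208, 0.1703]
ee_rot: [0.504, -0.492, 0.507, 0.496]
contact_force: [-0.6, 1.6, -0.6]
grip_width: 0.0004
time: 8.15
position: [0.5517, -0.0229, 0.17]
ee_rot: [0.504, -0.492, 0.508, 0.496]
contact_force: [-0.8, 2.1, -0.0]
grip_width: 0.0004
8.15 [ 0.5517 -0.0229  0.17  ] tip [ 0.5512 -0.0229  0.1   ] F [-0.8  2.1 -0. ] turn units [-0.01 -0.11  0.03]
```

View pics/scene8.png

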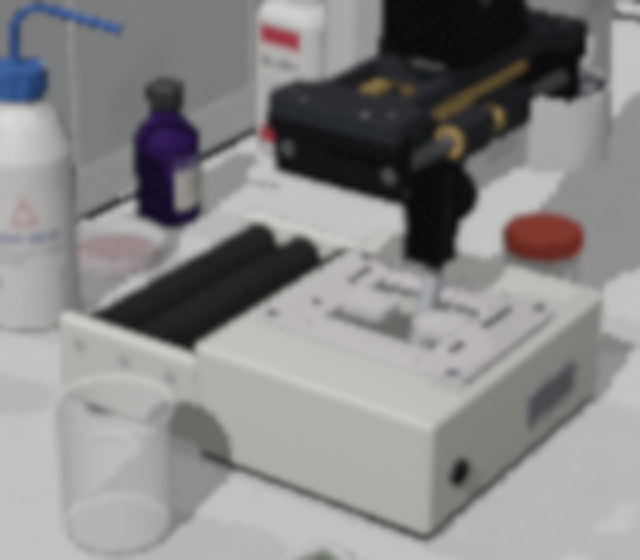

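```bash
python3 -m crank '[0,0.6,0,0,-0.1,0, 0,0.7,0,0,0,0, -0.8,0.5,0.05,0,0,0, -1,0,0,0,0,0, -0.6,0,0,0,0,0, 0,0,0,0,0,0]'
python3 - <<'E'
from h import *
st(); shots(9)
E
```

```text
time: 8.85
position: [0.5035, 0.0184, 0.1719]
ee_rot: [0.506, -0.496, 0.504, 0.494]
contact_force: [0.2, 0.0, -0.2]
grip_width: 0.0006
8.85 [0.5035 0.0184 0.1719] tip [0.5037 0.0183 0.1019] F [ 0.2  0.  -0.2] turn units [ 0.01  0.04 -0.01]
```

View pics/scene9.png

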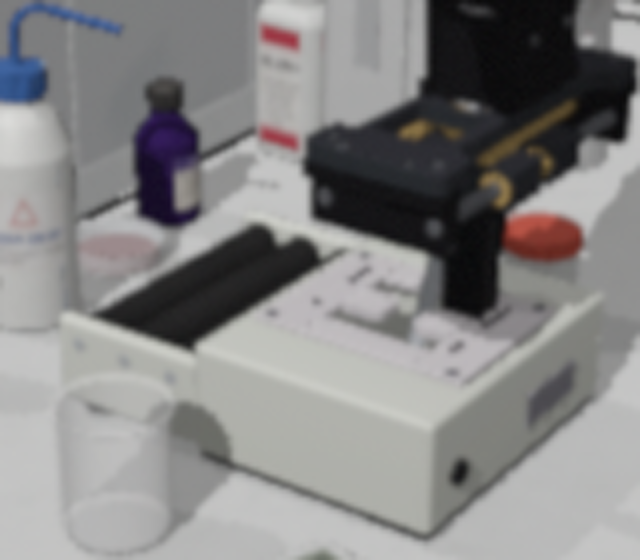

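View pics/top9.png

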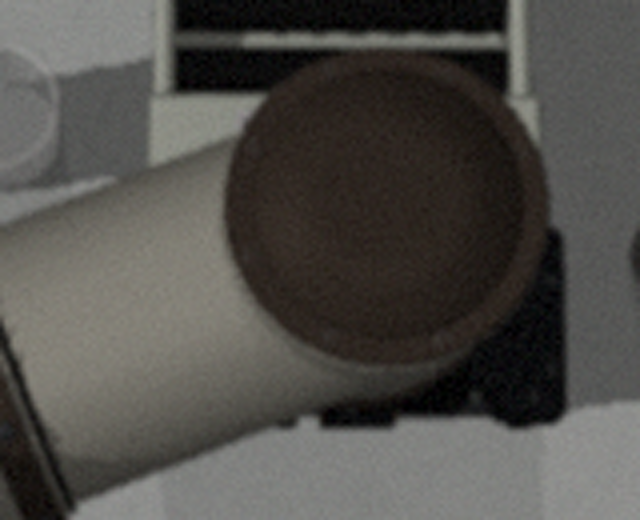

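```bash
python3 -m crank '[0,-0.8,0,0,0,0, 0,-0.8,0,0,0,0, 0,-0.9,0,0,0,0, 0,-0.9,0,0,0,0, 0,0,0,0,0,0]'
python3 - <<'E'
from h import *
st(); shots(10)
d=imaging.get_image("wrist"); cv2.imwrite("pics/w10.png",d["image"][:,:,::-1])
E
```

```text
time: 9.45
position: [0.5105, -0.051, 0.1728]
ee_rot: [0.507, -0.498, 0.502, 0.493]
contact_force: [0.1, -0.1, 0.4]
grip_width: 0.0006
9.45 [ 0.5105 -0.051   0.1728] tip [ 0.5112 -0.0511  0.1028] F [ 0.1 -0.1  0.4] turn units [ 0.01  0.15 -0.03]
```

View pics/scene10.png

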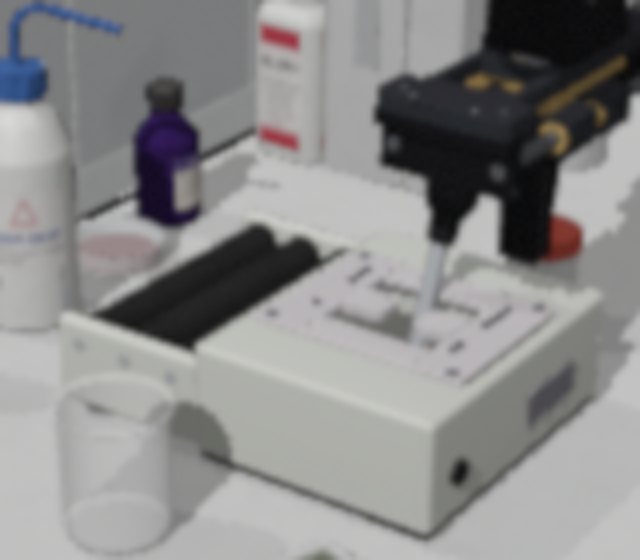

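View pics/w10.png

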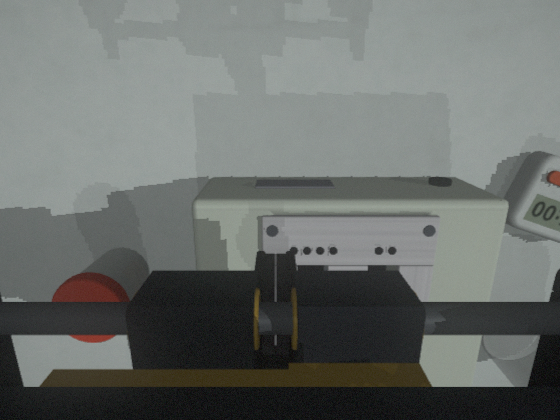

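The lever leans right. The stem runs from about (440,240) to (425,310) in the scene crop. I'll check the angle against the model before pushing forward.

```bash
python3 - <<'E'
from h import *
a=-.021; Rz=np.array([[np.cos(a),-np.sin(a),0],[np.sin(a),np.cos(a),0],[0,0,1]])
for cr in(.3,.33,.37,.4):
  for fo in(-.04,0,.04):
    p=[]
    for l in(.06,.073,.115):
        v=np.array([l*np.sin(fo),-l*np.cos(fo)*np.sin(cr),.02+l*np.cos(fo)*np.cos(cr)])
        X=np.array([.5545,-.0099,0])+Rz@v; p+=list(((proj("scene",X)-[190,120])*4).round(0))
    print(cr,fo,p)
E
python3 - <<'E'
import cv2
a=cv2.imread("pics/scene10.png"); cv2.imwrite("pics/s10z.png",cv2.resize(a[140:380,340:580],None,fx=2.4,fy=2.4))
E
```

```text
0.3 -0.04 [np.float64(430.0), np.float64(295.0), np.float64(436.0), np.float64(271.0), np.float64(454.0), np.float64(195.0)]
0.3 0 [np.float64(426.0), np.float64(294.0), np.float64(431.0), np.float64(270.0), np.float64(447.0), np.float64(192.0)]
0.3 0.04 [np.float64(423.0), np.float64(292.0), np.float64(426.0), np.float64(269.0), np.float64(439.0), np.float64(190.0)]
0.33 -0.04 [np.float64(432.0), np.float64(295.0), np.float64(438.0), np.float64(271.0), np.float64(457.0), np.float64(195.0)]
0.33 0 [np.float64(428.0), np.float64(293.0), np.float64(433.0), np.float64(270.0), np.float64(450.0), np.float64(192.0)]
0.33 0.04 [np.float64(424.0), np.float64(292.0), np.float64(428.0), np.float64(268.0), np.float64(442.0), np.float64(190.0)]
0.37 -0.04 [np.float64(434.0), np.float64(294.0), np.float64(440.0), np.float64(271.0), np.float64(461.0), np.float64(195.0)]
0.37 0 [np.float64(430.0), np.float64(293.0), np.float64(436.0), np.float64(270.0), np.float64(454.0), np.float64(192.0)]
0.37 0.04 [np.float64(426.0), np.float64(292.0), np.float64(431.0), np.float64(268.0), np.float64(446.0), np.float64(191.0)]
0.4 -0.04 [np.float64(436.0), np.float64(294.0), np.float64(442.0), np.float64(271.0), np.float64(464.0), np.float64(195.0)]
0.4 0 [np.float64(432.0), np.float64(293.0), np.float64(438.0), np.float64(270.0), np.float64(457.0), np.float64(193.0)]
0.4 0.04 [np.float64(428.0), np.float64(292.0), np.float64(433.0), np.float64(268.0), np.float64(450.0), np.float64(191.0)]
```

View pics/s10z.png

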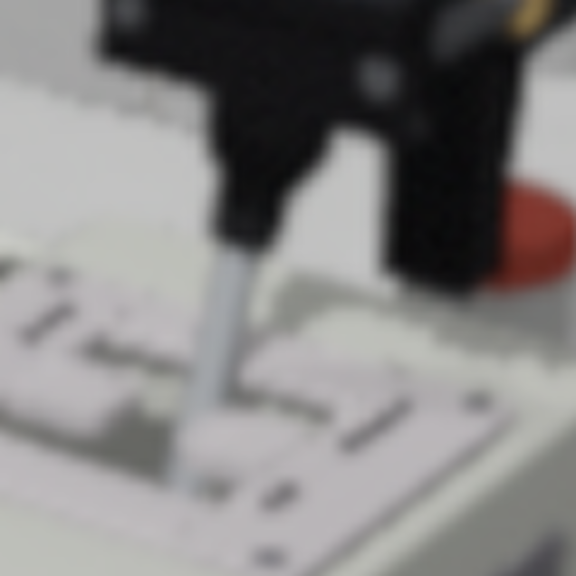

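The stem pixels fit a cross angle of about 0.37 and fore near 0. Now I'll push forward along the right slot.

```bash
python3 -m crank '[0.4,0,0,0,0.15,0, 0.4,0,0,0,0,0, 0.3,0,0,0,0,0, 0.3,0,0,0,0,0]'
python3 - <<'E'
from h import *
st(); shots(11)
E
```

```text
time: 10.0
position: [0.54, -0.048, 0.1729]
ee_rot: [0.502, -0.496, 0.505, 0.497]
contact_force: [-1.6, -1.2, 1.3]
grip_width: 0.0002
10.0 [ 0.54   -0.048   0.1729] tip [ 0.5398 -0.0481  0.1029] F [-1.6 -1.2  1.3] turn units [ 0.02 -0.05 -0.1 ]
```

View pics/scene11.png

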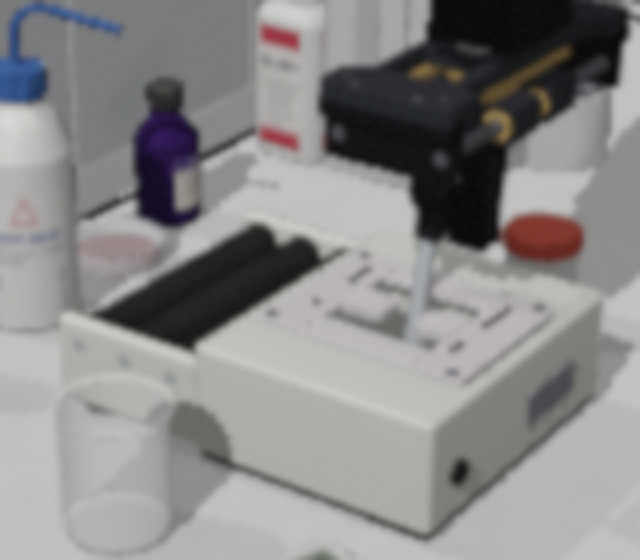

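```bash
python3 -m crank '[0.3,-0.1,0,0,0,-0.1, 0.3,-0.05,0,0,0,0, 0.3,0,0,0,0,0]';python3 -m crank '[0.3,-0.05,0,0,0,0, 0.25,0,0,0,0,0]'
python3 - <<'E'
from h import *
st(); shots(12)
E
```

```text
time: 10.4
position: [0.5579, -0.0503, 0.1716]
ee_rot: [0.504, -0.493, 0.507, 0.496]
contact_force: [-1.9, 1.4, -1.3]
grip_width: 0.0006
time: 10.6
position: [0.5691, -0.0514, 0.1708]
ee_rot: [0.504, -0.492, 0.507, 0.497]
contact_force: [-1.2, 0.2, -1.8]
grip_width: 0.0005
10.6 [ 0.5691 -0.0514  0.1708] tip [ 0.5685 -0.0513  0.1008] F [-1.2  0.2 -1.8] turn units [-0.01 -0.12  0.02]
```

View pics/scene12.png

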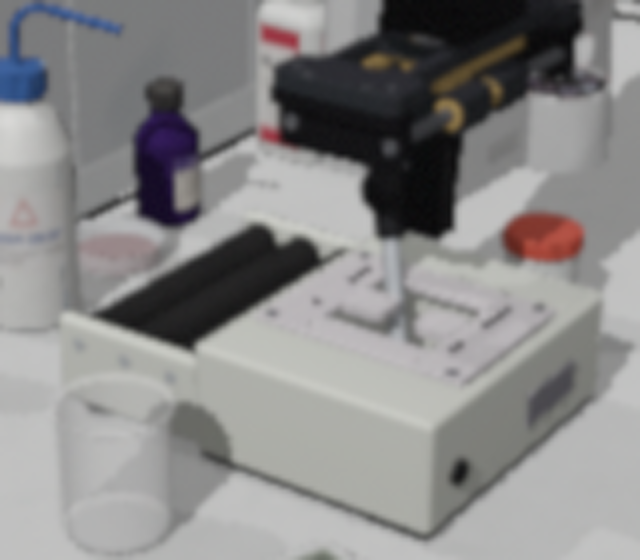

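The lever is moving into slot three (knob at (385,190)). I'll continue in small steps until the force shows the stop.

```bash
python3 -m crank '[0.2,-0.03,0,0,-0.1,0, 0.15,0,0,0,0,0]';python3 -m crank '[0.15,0,0,0,0,0]';python3 -m crank '[0.12,0,0,0,0,0]'
```

```text
time: 10.9
position: [0.5765, -0.0524, 0.1708]
ee_rot: [0.505, -0.494, 0.506, 0.495]
contact_force: [-1.5, 0.4, -0.7]
grip_width: 0.0005
time: 11.0
position: [0.5784, -0.0525, 0.1705]
ee_rot: [0.505, -0.493, 0.507, 0.495]
contact_force: [-6.0, 0.8, 0.6]
grip_width: 0.0003
time: 11.1
position: [0.5791, -0.0527, 0.1701]
ee_rot: [0.503, -0.492, 0.508, 0.497]
contact_force: [-7.3, 1.3, 2.7]
grip_width: 0.0005
```

The force rose from about 1.5 N to 7 N at x of about 0.578, which is where the stop was predicted. I'll back off straight and lift clear.

```bash
python3 -m crank '[-0.3,0,0,0,0,0, -0.6,0,0,0,0,0, -1,0,0,0,0,0, -1,0,0.2,0,0,0, -0.6,0,1,0,0,0, 0,0,1,0,0,0, 0,-0.5,1,0,0,0, -0.5,-1,1,0,0,0, -0.8,-1,1,0,0,0, -0.8,-1,0,0,0,0, -0.8,-1,0,0,0,0, -0.8,-1,0,0,0,0]'
python3 -m crank '[-0.5,-1,0,0,0,0, -0.5,-1,0,0,0,0, -0.5,-1,0,0,0,0, -0.5,-1,0,0,0,0, -0.5,-1,0,0,0,0, -0.5,-1,0,0,0,0, -0.5,-1,0,0,0,0, 0,0,0,0,0,0, 0,0,0,0,0,0]'
python3 - <<'E'
from h import *
st(); shots(13)
for n in("scene","top"):
    d=imaging.get_image(n); cv2.imwrite(f"pics/{n}13f.png",d["image"][:,:,::-1])
E
```

```text
time: 12.3
position: [0.4346, -0.164, 0.286]
ee_rot: [0.512, -0.504, 0.496, 0.488]
contact_force: [0.4, -0.6, 0.3]
grip_width: 0.0003
time: 13.2
position: [0.3594, -0.3109, 0.2931]
ee_rot: [0.517, -0.515, 0.491, 0.477]
contact_force: [-0.3, -0.5, 0.2]
grip_width: 0.0003
13.2 [ 0.3594 -0.3109  0.2931] tip [ 0.3639 -0.3117  0.2232] F [-0.3 -0.5  0.2] turn units [ 0.17  0.92 -0.07]
```

View pics/scene13.png

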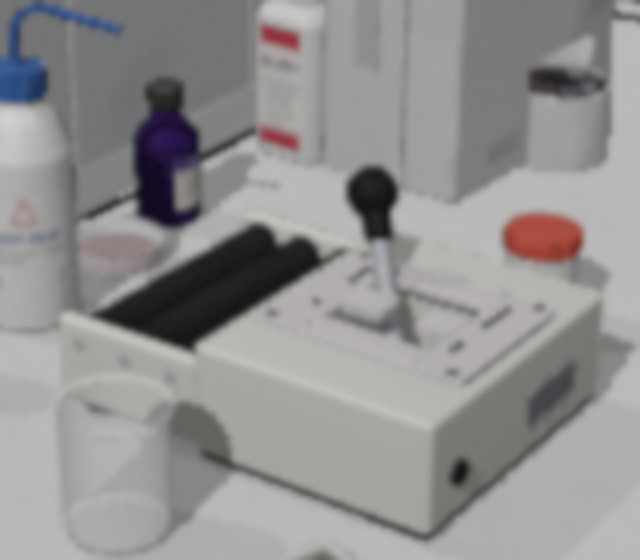

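View pics/top13.png

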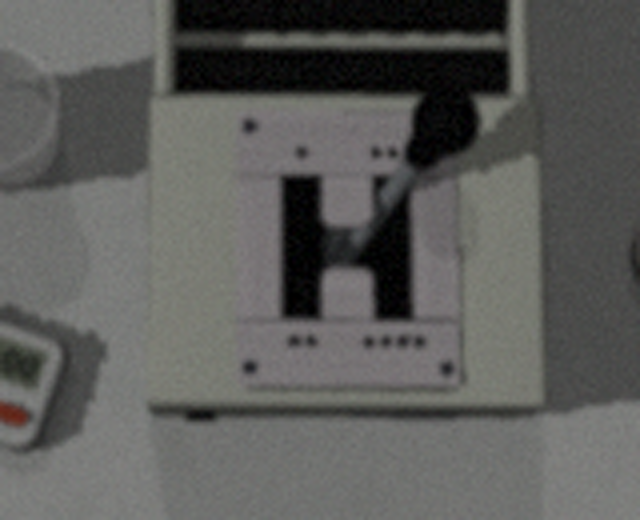

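View pics/top13f.png

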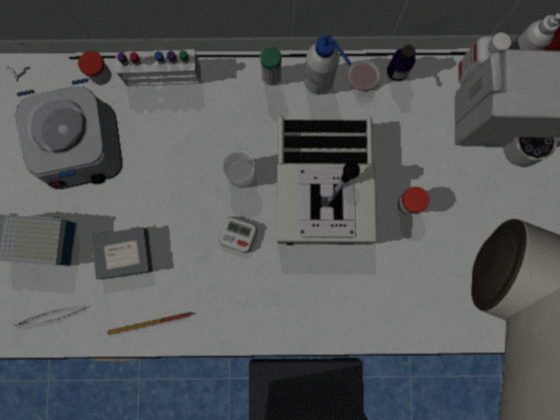

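```bash
python3 - <<'E'
from h import *
k=tri({"top":(240+445/4,140+120/4),"scene":(190+372/4,120+190/4)})
a=-.021; d=k-[.5545,-.0099,.02]; x=d[0]*np.cos(a)+d[1]*np.sin(a); y=-d[0]*np.sin(a)+d[1]*np.cos(a)
print(k,"mixer x,y",x,y,"fore",np.arcsin(x/.115),"cross",np.arctan2(-y,d[2]))
a0=cv2.imread("pics/top0.png").astype(int); a1=cv2.imread("pics/top13f.png").astype(int)
for n,(u,v) in {"cup":(415,200),"beaker":(240,168),"timer":(238,234)}.items(): print(n,cv2.absdiff(cv2.GaussianBlur(a0[v-25:v+25,u-25:u+25].astype(np.uint8),(0,0),1.5),cv2.GaussianBlur(a1[v-25:v+25,u-25:u+25].astype(np.uint8),(0,0),1.5)).max())
E
```

```text
[ 0.6027927  -0.04928174  0.11699675] mixer x,y 0.04910900577735845 -0.03835898544041555 fore 0.4412110288738856 cross 0.37659225322145323
cup 47
beaker 2
timer 2
```

The lever measures fully home: fore about 0.43, cross about 0.38. The cup patch differs from the first picture, so I'll check whether that is just a shadow.

```bash
python3 - <<'E'
import cv2,numpy as np
a=[cv2.imread(f"pics/{f}.png") for f in("top0","top13f")]
c=[cv2.resize(x[165:235,380:450],None,fx=5,fy=5,interpolation=cv2.INTER_CUBIC) for x in a]
cv2.imwrite("pics/cup.png",np.hstack(c))
for x in a:
    p=x[165:235,380:450].astype(int); m=(p[:,:,2]-p[:,:,1])>40; v,u=np.nonzero(m); print(m.sum(),u.mean(),v.mean())
for f in("scene0","scene13f"):
    p=cv2.imread(f"pics/{f}.png")[165:200,300:350].astype(int); m=(p[:,:,2]-p[:,:,1])>60; v,u=np.nonzero(m); print(m.sum(),u.mean(),v.mean())
E
```

```text
530 35.23207547169811 34.10566037735849
530 35.23207547169811 34.10566037735849
173 25.248554913294797 13.867052023121387
173 25.248554913294797 13.867052023121387
```

View pics/cup.png

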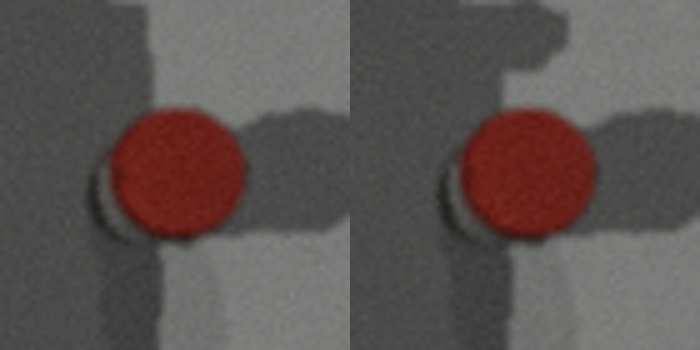

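The cup hasn't moved: its lid is in the same place in both pictures. The difference is the knob's new shadow near (540,35) in the right half. Handing in.

```bash
python3 -c "
from bench import job_done,monitor
print(monitor.get_obs()['time']); job_done()"
```

```text
13.4
the job is handed in; nothing more can be done
```

The mixer is in third gear. With the fingers shut, I eased the lever back about 8 mm to the cross channel and pushed it across to the right. I then pushed it forward until it met the stop, where the force rose to about 7 N; before that it stayed within about 5 N. I handed the job in at 13.4 s with the arm clear of everything.

**Lever:** measured from both cameras, fore is about 0.44 rad and cross about 0.38. That is fully forward in slot three; fore reads 0.01 past the nominal 0.43 stop, which is within camera error.

**Other objects:** the beaker and timer look unchanged. My image check flagged the cup, but its lid is at the same pixels in both views, and the difference was the knob's new shadow.

**Not confirmed by picture:** the arm hid the lever from the top camera after the sideways push. I checked that step from the scene camera and the forces only.

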